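# Show which vial goes into which heating block

## Robot

A 6-joint arm with a two-finger parallel gripper is mounted at the origin on a cart in front of the work surface, level with it; the furniture and walls round the work are solid. World frame = base frame: x ahead of the robot, y to its left, z up, the work surface at z = 0. Lengths are in m, angles in rad, forces in N, time in s.
With the tool pointing down it reaches from about 0.225 to 0.875 m from the base axis. Payload 3.4 kg.
Tool frame: the origin (TCP) lies at the very end of the fingers, on their centre line; the grasp point (between the pads) lies 19 mm behind it; z points along the fingers, y is the direction in which the jaws open and shut (so a half turn about z gives the same grasp; the last joint's range is limited). The gripper opens to 85 mm and grips with 20 to 120 N. Pads are 22 mm wide; open, the fingers measure 114 mm over their backs; the gripper's body (76 mm by 85 mm) begins 54 mm behind the grasp point. The pads swing forward as they close: fully open they stand 13 mm farther back than shut.
Start: joints at [-0.121, 0.276, 1.505, -0, 1.361, -0.121], TCP at [0.575, -0, 0.231] pointing down, gripper open.
Joint ranges: [-2.89, 2.89], [-0.75, 2.08], [0.22, 2.7], [-1.18, 4.32], [0.11, 2.71], [-2.7, 2.7]. Speed limits (rad/s): [2.57, 2.57, 3.14, 3.14, 3.14, 3.14].

## Interface

Orientations are given as a unit quaternion [w, x, y, z].
In Python, from rig import get_state, get_image, calibration, sign_off gives the robot as it stands. The module is installed in compiled form; this text tells all that it offers.
- The arm moves only by the tool drive_tool, never from a script. Its argument "targets" is one flat list of numbers, 7 for each row, row after row: the turn, a rotation vector about the tool's x, y, z in degrees, then the shift along the tool's x, y, z in mm, then the opening, from 0 (shut) to 1 (fully open). In form: [wx, wy, wz, tx, ty, tz, fingers, wx, wy, wz, tx, ty, tz, fingers, ...]. A call has 1 to 12 rows; each row shifts and turns the commanded pose from where the row before left it, along the tool's axes as they then stand; what a row does not reach is not made up. A row lasts 1/8 s, in which the tool goes at most 62.5 mm and 10.7 degrees, less where a joint would pass 70% of its speed; a pose out of reach is approached as far as the arm can. A call is refused whole if a number of a shift passes 62.5 or a number of a turn 10.7, either way. A call with a gripper value outside its range is refused whole. The fingers move at their own pace and stop on an object; "grip_force" is the grip in N (left out, the last holds). Time passes only in rows, so rows that do not move let the fingers close. It gives the time, the measured TCP pose, the force and the opening at its end, in the units of the state.
- get_state(): the state, without advancing time (a new reading comes with each control period).
- get_image(name): name is "scene" or "side" or "wrist"; returns the picture (384x512x3 uint8, red, green, blue); there is no depth.
- calibration(name): a dict with "mtx" (3x3 intrinsics, pixels), "world_to_cam" (4x4, takes a point from world to camera coordinates); the wrist camera has in their place "hand_eye" (4x4, takes a point from camera to tool coordinates, whose origin is the TCP and whose axes are the flange's). Camera axes: x right, y down, z forward; pixel columns grow to the right and rows downward; lengths in m; the calibration is good to about 2 mm. A picture is of the moment at which its call begins: read the wrist's pose just before it. calibration takes no time and is no camera call.
- sign_off(): hands the job in, once; it reports no verdict.
The state is a dict: "clock": time; "qpos": joint angles; "qd": joint speeds; "effort": joint torques, N m; "position": TCP position; "ee_rot": TCP orientation; "contact_force": force on the tool from outside, world axes, zero at the start; "moment": the same for the moment, N m; "width": finger opening in m.
Only numpy, scipy, OpenCV 4.12 (cv2) and the standard library are available. Lean on these libraries where they do the work, as an engineer would, in place of code of your own. Each camera call takes 0.05 s, during which the arm holds its last target.

## Task

Show your colleague which vial goes where: point straight down with the fingertips at the middle of the cap of the biggest of the three vials that stand free at the right-hand end of the bench, near the edge, and keep still there, a centimetre or two above it, for at least two seconds. Then rise a hand's breadth clear of everything, point in the same way at the middle of the open well of the one empty heating block, stay there at least two seconds and finish still pointing at it. Touch nothing, leave everything where it stands, and come low over no other vial on the way.

Things in the scene. Friction and masses are not known exactly. Their poses are not given: they have to be found in the camera images.
- big_vial_top (a point): Biggest of the group of three clear glass vials standing free at the right-hand end of the bench, in front of the mini centrifuge and to the right of the blocks with black screw caps, 33 mm across and 70 mm tall, to be pointed at first: the centre of the top of its cap, 70 mm above the bench; z points up.
- slim_vial_top (a point): Another of these three free-standing vials, black-capped, 25 mm across and 62 mm tall, not to be pointed at: the centre of the top of its cap, 62 mm above the bench; z points up.
- small_vial_top (a point): Another of these three free-standing vials, black-capped, 27 mm across and 56 mm tall, not to be pointed at: the centre of the top of its cap, 56 mm above the bench; z points up.
- empty_well (a point): The only empty one of three loose, identical square aluminium heating blocks in a loose row ahead of the robot, to the left of the three free vials (56 x 56 x 45 mm tall); this point is the centre of the mouth of its round well, level with the block's top face, 45 mm above the bench; z points up. The well is 36 mm wide and 35 mm deep. To be pointed at second.
- seated_vial_a_top (a point): Black-capped vial (33 x 70 mm) already seated in the well of another of the blocks: the centre of the top of its cap, 80 mm above the bench; z points up. Not to be pointed at.
- seated_vial_b_top (a point): The same in the third block: centre of the top of the cap, 80 mm above the bench; z points up. Not to be pointed at.
Mind the look-alikes: they are no part of the job. What is shaped like the part that bears big_vial_top but red is not meant. What is shaped like the part that bears empty_well but red is not meant.

How it is judged:
On the way, in this order (a step that is already met when the one before it is completed fails the run):
1. the fingertips point straight down at the cap of the biggest free vial, just above it, for 1.5 s (horizontal distance between the grasp point and big_vial_top below 0.015 m and z of the grasp point in the frame of big_vial_top between 0.018 and 0.06 m and angle between the grasp point's own z axis and vertical above 2.7 rad), for 1.5 s.
2. then they point straight down at the well of the empty block, just above it, for 1.5 s (horizontal distance between the grasp point and empty_well below 0.015 m and z of the grasp point in the frame of empty_well between 0.018 and 0.06 m and angle between the grasp point's own z axis and vertical above 2.7 rad), for 1.5 s.
At the end, for the whole second after the job is handed in: The robot still points straight down (within 25 degrees) at the empty well: the point between the fingertips within 15 mm of its middle, the fingertips above the block's top face by no more than about 40 mm. All vials and blocks are within 5 mm of where they stood (all of step 2 and distance of each of big_vial_top, slim_vial_top, small_vial_top, seated_vial_a_top, seated_vial_b_top, empty_well from where it was at the start of the episode below 0.005 m); the robot touches nothing.
It fails at once if the robot touches something (contact force between any of the fingers, the arm and anything else above 0.5 N).
It fails at once if a vial or a block is moved or lifted by more than 5 mm (distance of any of big_vial_top, slim_vial_top, small_vial_top, seated_vial_a_top, seated_vial_b_top, empty_well from where it was at the start of the episode above 0.005 m).
It fails at once if the fingertips come low (less than about 40 mm) over the middle of another vial ((horizontal distance between the grasp point and slim_vial_top below 0.015 m and z of the grasp point in the frame of slim_vial_top below 0.06 m) or (horizontal distance between the grasp point and small_vial_top below 0.015 m and z of the grasp point in the frame of small_vial_top below 0.06 m) or (horizontal distance between the grasp point and seated_vial_a_top below 0.015 m and z of the grasp point in the frame of seated_vial_a_top below 0.06 m) or (horizontal distance between the grasp point and seated_vial_b_top below 0.015 m and z of the grasp point in the frame of seated_vial_b_top below 0.06 m)).
It also fails if it takes over 38 s, if anything falls off the work surface, if the arm or the gripper's body presses on something with over 40 N, if the wrist force passes 120 N, or if a joint passes its speed limit or range.

## Working session

There is one attempt and no reset: what is moved stays moved. The work goes in short steps, Python scripts to look and compute and a tool call to move; the robot and the scene stay as the last step left them, time stands still between calls to the robot, and variables do not carry over. Pictures are saved under pics/ and viewed, and the job is handed in when it is done.

Besides the shell and the picture viewer there is one more tool, called after ">>>" as name(argument=value, ...) on one line, values as JSON. drive_tool: Moves the arm, as the interface text tells. Its arguments: {"type":"object","properties":{"targets":{"type":"array"},"grip_force":{"type":"number"}},"required":["targets"]}

```bash
mkdir -p pics; python3 - <<'E'
from rig import *
import cv2
print(get_state())
for n in("scene","side","wrist"):
    cv2.imwrite(f"pics/{n}0.png",get_image(n)[:,:,::-1]); print(n,calibration(n))
E
```

```text
{'clock': 0.0, 'qpos': array([-1.20979160e-01,  2.76599974e-01,  1.50615736e+00,  9.06038118e-06,
        1.36069101e+00, -1.21006671e-01]), 'qd': array([ 0.00086643,  0.00163406,  0.00066028, -0.00266222, -0.0002971 ,
       -0.00039484]), 'effort': array([ 6.20495921e-04, -4.16768074e+01, -2.45808578e+01, -1.52056768e-04,
        1.11346930e-02,  1.69860516e-05]), 'position': array([5.74463075e-01, 7.51232885e-05, 2.30427220e-01]), 'ee_rot': array([-7.33206715e-04,  7.07097421e-01,  7.07115532e-01, -5.68612062e-04]), 'contact_force': array([-0.2161036 , -0.55927763,  0.98142925]), 'moment': array([-0.0301832 ,  0.0537909 ,  0.00823959]), 'width': 0.08544436469839742}
scene {'mtx': array([[398.46482961,   0.        , 255.08101408],
       [  0.        , 398.46482961, 193.24684667],
       [  0.        ,   0.        ,   1.        ]]), 'world_to_cam': array([[-0.79337142, -0.60872306, -0.00424607,  0.55966488],
       [-0.37567148,  0.49509131, -0.78342552,  0.14084208],
       [ 0.47899137, -0.61995228, -0.62147118,  0.78001592],
       [ 0.        ,  0.        ,  0.        ,  1.    
[... 261 characters left out ...]
[-0.16491689, -0.57373441, -0.80226632,  0.28713379],
       [ 0.229326  ,  0.76880668, -0.59694713,  0.69618175],
       [ 0.        ,  0.        ,  0.        ,  1.        ]])}
wrist {'mtx': array([[306.10441732,   0.        , 255.20162473],
       [  0.        , 306.10441732, 189.17408519],
       [  0.        ,   0.        ,   1.        ]]), 'hand_eye': array([[-1.17291767e-03, -9.50546123e-01, -3.10581217e-01,
         8.02111369e-02],
       [ 9.99999091e-01, -1.32145768e-03,  2.67852220e-04,
         8.31409978e-04],
       [-6.65025825e-04, -3.10580621e-01,  9.50546809e-01,
        -1.41573496e-01],
       [ 0.00000000e+00,  0.00000000e+00,  0.00000000e+00,
         1.00000000e+00]])}
```

View pics/scene0.png

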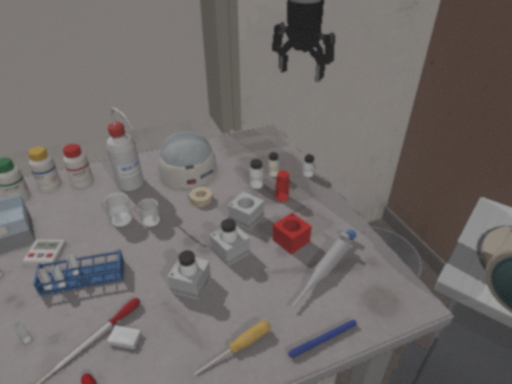

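View pics/side0.png

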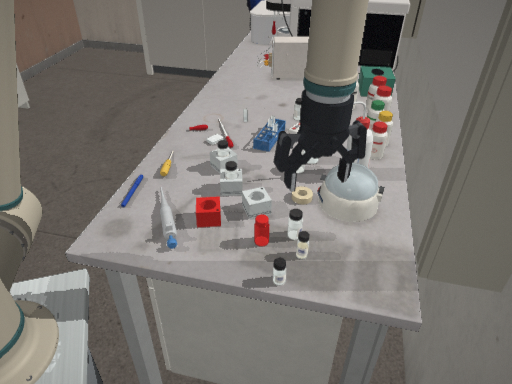

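View pics/wrist0.png

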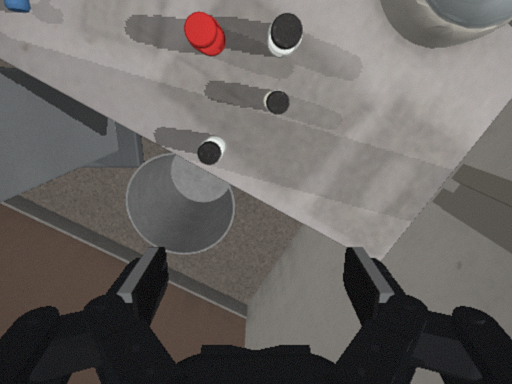

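```bash
cat > h.py <<'E'
import numpy as np, cv2
from scipy.spatial.transform import Rotation as R
from rig import *
def cam(n,s=None):
    c=calibration(n)
    if n=="wrist":
        T=np.eye(4);q=s["ee_rot"];T[:3,:3]=R.from_quat([*q[1:],q[0]]).as_matrix();T[:3,3]=s["position"]
        return c["mtx"],np.linalg.inv(T@c["hand_eye"])
    return c["mtx"],c["world_to_cam"]
def atz(n,px,z,s=None):
    K,W=cam(n,s);C=np.linalg.inv(W);d=C[:3,:3]@np.linalg.inv(K)@[*px,1];o=C[:3,3]
    return o+d*(z-o[2])/d[2]
def tri(obs):
    A=[];
    for K,W,px in obs:
        P=K@W[:3];A+=[px[0]*P[2]-P[0],px[1]*P[2]-P[1]]
    v=np.linalg.svd(np.array(A))[2][-1];return v[:3]/v[3]
E
python3 - <<'E'
import cv2
def crop(n,x,y,w,h,k):
    i=cv2.imread(f"pics/{n}0.png")[y:y+h,x:x+w];cv2.imwrite(f"pics/{n}0z.png",cv2.resize(i,None,fx=k,fy=k,interpolation=cv2.INTER_CUBIC))
crop("scene",150,130,180,150,4);crop("side",190,130,150,160,3.7);crop("wrist",170,0,160,180,3)
E
```

```text
(no output)
```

View pics/scene0z.png

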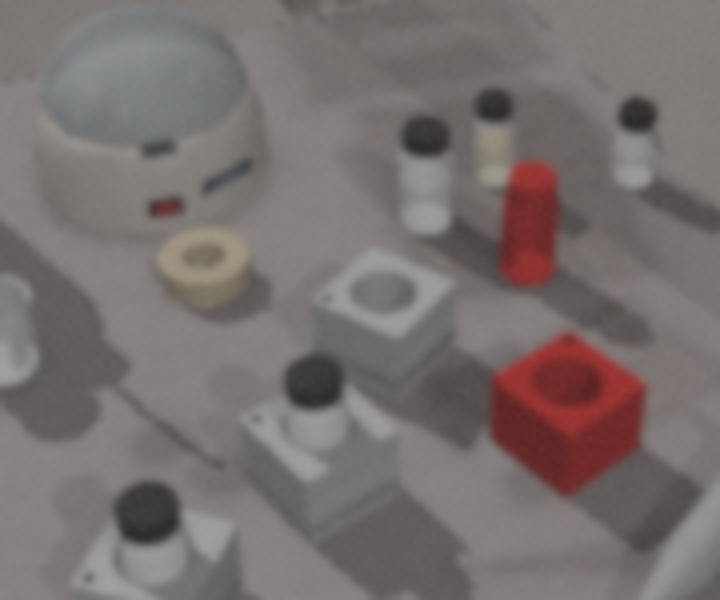

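View pics/side0z.png

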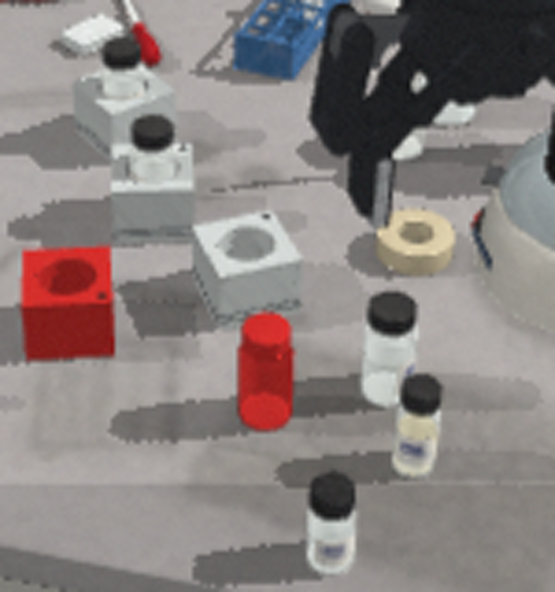

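View pics/wrist0z.png

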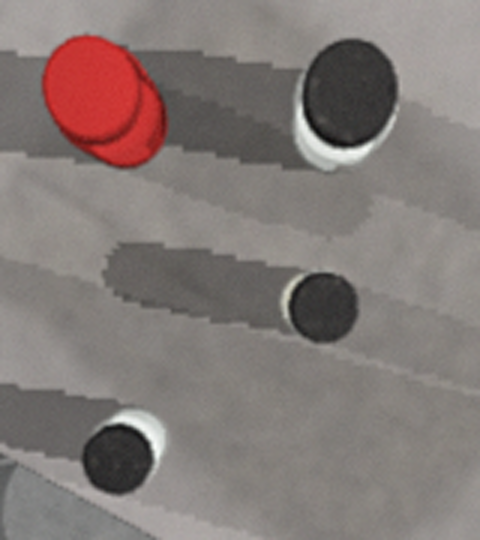

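```bash
python3 - <<'E'
from h import *
np.set_printoptions(precision=4,suppress=True)
s=get_state()
D=dict(big=(.07,(256.3,162.3),(296.1,212.9),(287,30)),slim=(.062,(273.4,154.4),(304,234.8),(278,102.6)),small=(.056,(309.2,156.6),(280,261.8),(209.3,152.6)),
well=(.045,(245.6,202.9),(256.7,195.3),None),sa=(.08,(228.3,221.5),(231.3,163.5),None),sb=(.08,(187,254.5),(222.6,142),None))
for k,(z,a,b,w) in D.items():
    print(k,atz("scene",a,z)[:2],atz("side",b,z)[:2],atz("wrist",w,z,s)[:2] if w else '',tri([(*cam("scene"),a),(*cam("side"),b)]+([(*cam("wrist",s),w)] if w else [])))
q=s["ee_rot"];print(R.from_quat([*q[1:],q[0]]).as_matrix())
E
```

```text
big [0.5991 0.1333] [0.6018 0.1247] [0.6037 0.1302] [0.6034 0.1294 0.0661]
slim [0.5938 0.0709] [0.5958 0.0636] [0.5976 0.0678] [0.5973 0.0669 0.0586]
small [0.5228 0.018 ] [0.5249 0.012 ] [0.5273 0.0173] [0.5257 0.0149 0.0529]
well [0.545  0.2425] [0.5472 0.2384]  [0.5474 0.2404 0.043 ]
sa [0.51   0.3386] [0.5104 0.3375]  [0.5105 0.3382 0.0795]
sb [0.5121 0.4474] [0.5136 0.4464]  [0.5132 0.447  0.0794]
[[ 0.      1.     -0.0014]
 [ 1.     -0.      0.0002]
 [ 0.0002 -0.0014 -1.    ]]
```

```bash
python3 - <<'E'
from h import *
np.set_printoptions(precision=3,suppress=True)
print("dome",tri([(*cam("scene"),(187,136)),(*cam("side"),(352,166))]), atz("scene",(190,185),0),atz("side",(350,218),0))
print("bottle",tri([(*cam("scene"),(118,112)),(*cam("side"),(360,103))]), atz("scene",(130,187),0))
E
```

```text
dome [0.764 0.195 0.115] [0.732 0.23  0.   ] [0.755 0.146 0.   ]
bottle [0.834 0.318 0.208] [0.845 0.325 0.   ]
```

>>> drive_tool(targets=[0, 0, 0, 0, 0, 0, 0, 0, 0, 0, 20, 5, 0, 0, 0, 0, 0, 30, 8, 0, 0, 0, 0, 0, 30, 8, 0, 0, 0, 0, 0, 30, 8, 0, 0, 0, 0, 0, 10, 0, 0, 0, 0, 0, 0, 0, 0, 0, 0, 0, 0, 0, 0, 0, 0, 0, 0])

```text
schema error: expected a multiple of 7 numbers
```

>>> drive_tool(targets=[0, 0, 0, 0, 0, 0, 0, 0, 0, 0, 20, 5, 0, 0, 0, 0, 0, 30, 8, 0, 0, 0, 0, 0, 30, 8, 0, 0, 0, 0, 0, 30, 8, 0, 0, 0, 0, 0, 10, 0, 0, 0, 0, 0, 0, 0, 0, 0, 0, 0, 0, 0, 0, 0, 0, 0])

```text
clock: 1.15
position: [0.6038, 0.1194, 0.2313]
ee_rot: [0.0, 0.707, 0.707, -0.0]
contact_force: [0.6, -0.6, 0.7]
width: 0.0002
```

```bash
python3 - <<'E'
from h import *
s=get_state();print(s["clock"],s["position"],s["width"],s["ee_rot"])
cv2.imwrite("pics/wrist1.png",get_image("wrist")[:,:,::-1])
E
```

```text
1.15 [0.60376969 0.11936608 0.23134792] 0.00023760214953974976 [ 1.92307764e-04  7.07227871e-01  7.06985586e-01 -2.88106014e-04]
```

View pics/wrist1.png

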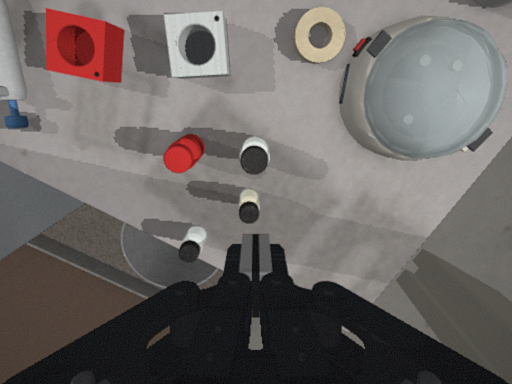

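```bash
python3 - <<'E'
import cv2
i=cv2.imread("pics/wrist1.png")
def z(n,x,y,w,h):cv2.imwrite(n,cv2.resize(i[y:y+h,x:x+w],None,fx=8,fy=8,interpolation=cv2.INTER_CUBIC))
z("pics/w1a.png",220,130,70,70);z("pics/w1b.png",160,5,75,75)
E
```

```text
(no output)
```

View pics/w1a.png

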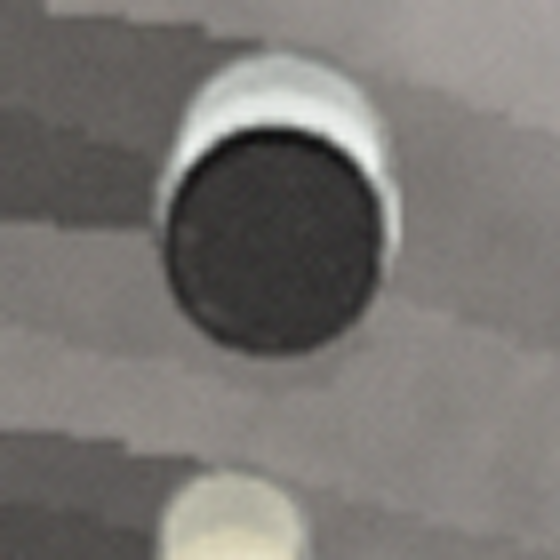

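View pics/w1b.png

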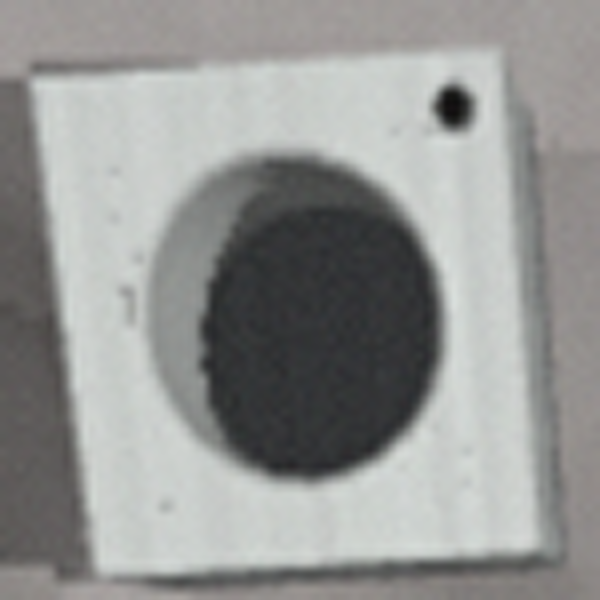

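```bash
python3 - <<'E'
from h import *
s=get_state()
w=cam("wrist",s)
print(atz("wrist",(254,159.7),.07,s),atz("wrist",(196.6,43.9),.045,s))
print(tri([w+((254,159.7),),cam("scene")+((256.3,162.3),),cam("side")+((296.1,212.9),)]),tri([w+((196.6,43.9),),cam("scene")+((245.6,202.9),),cam("side")+((256.7,195.3),)]),s["position"],s["contact_force"])
E
```

```text
[0.60355609 0.131609   0.07      ] [0.54783497 0.24136568 0.045     ]
[0.6033357  0.1292603  0.06589437] [0.54736601 0.24086943 0.04296574] [0.60381496 0.11916815 0.23139958] [-0.22884152 -0.65607182  0.79777135]
```

>>> drive_tool(targets=[0, 0, 0, 11.5, 0, 10, 0, 0, 0, 0, 0, 0, 25, 0, 0, 0, 0, 0, 0, 25, 0, 0, 0, 0, 0, 0, 25, 0, 0, 0, 0, 0, 0, 23, 0, 0, 0, 0, 0, 0, 15, 0, 0, 0, 0, 0, 0, 10, 0, 0, 0, 0, 0, 0, 6, 0, 0, 0, 0, 0, 0, 4, 0, 0, 0, 0, 0, 0, 0, 0, 0, 0, 0, 0, 0, 0, 0, 0, 0, 0, 0, 0, 0, 0])

```text
clock: 2.7
position: [0.6043, 0.1315, 0.0888]
ee_rot: [0.0, 0.707, 0.707, 0.0]
contact_force: [-0.5, -0.9, 0.6]
width: -0.0
```

```bash
python3 - <<'E'
from h import *
import numpy as np
s=get_state();print(s["clock"],s["position"],s["width"],s["contact_force"])
a=get_image("scene")[100:260,160:340];b=get_image("side")[150:310,190:370]
cv2.imwrite("pics/chk1.png",cv2.resize(np.hstack([a,b])[:,:,::-1],None,fx=2.2,fy=2.2))
E
```

```text
2.7 [0.60432656 0.13150601 0.08879087] -3.829861308958168e-05 [-0.50675089 -0.94298338  0.59670121]
```

View pics/chk1.png

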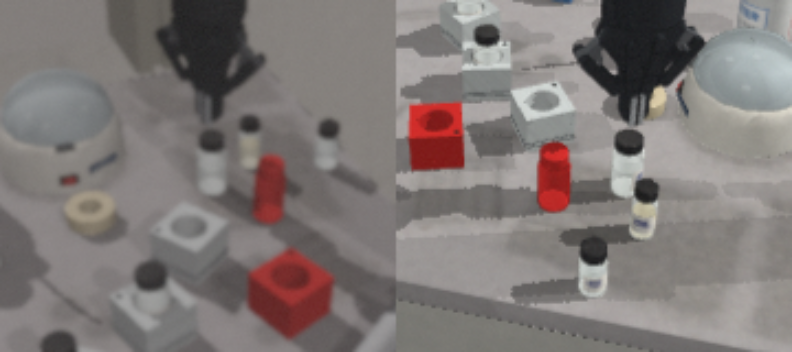

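The closed fingertips hang just above the big vial's cap in both views (tips about (208,118) left, (638,122) right; cap at (211,138), (628,140)). Now I hold for over 2 s.

>>> drive_tool(targets=[0, 0, 0, 0, 0, 0, 0, 0, 0, 0, 0, 0, 0, 0, 0, 0, 0, 0, 0, 0, 0, 0, 0, 0, 0, 0, 0, 0, 0, 0, 0, 0, 0, 0, 0, 0, 0, 0, 0, 0, 0, 0, 0, 0, 0, 0, 0, 0, 0, 0, 0, 0, 0, 0, 0, 0, 0, 0, 0, 0, 0, 0, 0, 0, 0, 0, 0, 0, 0, 0, 0, 0, 0, 0, 0, 0, 0, 0, 0, 0, 0, 0, 0, 0])

```text
clock: 4.3
position: [0.6041, 0.1315, 0.0883]
ee_rot: [0.0, 0.707, 0.707, 0.0]
contact_force: [0.4, -0.3, -1.0]
width: -0.0001
```

>>> drive_tool(targets=[0, 0, 0, 0, 0, 0, 0, 0, 0, 0, 0, 0, 0, 0, 0, 0, 0, 0, 0, 0, 0, 0, 0, 0, 0, 0, 0, 0, 0, 0, 0, 0, 0, 0, 0, 0, 0, 0, 0, 0, 0, 0, 0, 0, 0, 0, 0, 0, 0, 0, 0, 0, 0, 0, 0, 0, 0, 0, 0, 0, 0, 0, 0, 0, 0, 0, 0, 0, 0, 0, 0, 0, 0, 0, 0, 0, 0, 0, 0, 0, 0, 0, 0, 0])

```text
clock: 5.8
position: [0.604, 0.1315, 0.0883]
ee_rot: [0.0, 0.707, 0.707, 0.0]
contact_force: [0.7, -0.0, 0.0]
width: 0.0001
```

>>> drive_tool(targets=[0, 0, 0, 0, 0, -8, 0, 0, 0, 0, 0, 0, -20, 0, 0, 0, 0, 0, 0, -30, 0, 0, 0, 0, 0, 0, -30, 0, 0, 0, 0, 0, 0, -20, 0, 0, 0, 0, 0, 0, -6, 0, 0, 0, 0, 0, 0, 0, 0, 0, 0, 0, 0, 0, 0, 0])

```text
clock: 6.8
position: [0.6034, 0.1314, 0.2012]
ee_rot: [-0.001, 0.707, 0.707, -0.001]
contact_force: [-0.1, 0.4, 0.1]
width: 0.0003
```

>>> drive_tool(targets=[0, 0, 0, 10, -5, 0, 0, 0, 0, 0, 25, -13, 0, 0, 0, 0, 0, 30, -16, 0, 0, 0, 0, 0, 25, -13, 0, 0, 0, 0, 0, 14, -7, 0, 0, 0, 0, 0, 5.5, -2.5, 0, 0, 0, 0, 0, 0, 0, 0, 0, 0, 0, 0, 0, 0, 0, 0, 0, 0, 0, 0, 0, 0, 0])

```text
clock: 7.92
position: [0.548, 0.2403, 0.2023]
ee_rot: [0.0, 0.707, 0.707, -0.0]
contact_force: [-0.1, 0.1, 0.2]
width: -0.0005
```

```bash
python3 - <<'E'
from h import *
s=get_state();print(s["clock"],s["position"])
cv2.imwrite("pics/wrist2.png",get_image("wrist")[:,:,::-1])
E
```

```text
7.925 [0.54795504 0.24028545 0.20226111]
```

View pics/wrist2.png

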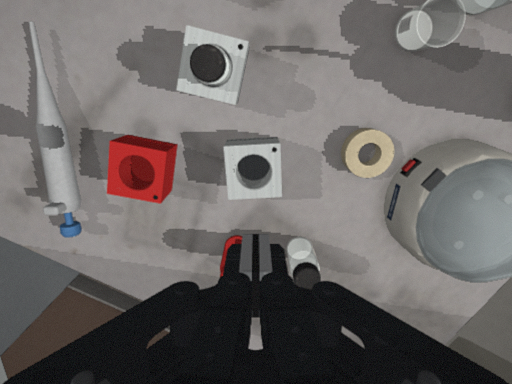

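```bash
python3 - <<'E'
from h import *
s=get_state();print(atz("wrist",(254,171),.045,s))
i=cv2.imread("pics/wrist2.png")
cv2.imwrite("pics/w2z.png",cv2.resize(i[130:205,215:290],None,fx=8,fy=8,interpolation=cv2.INTER_CUBIC))
E
```

```text
[0.5476472  0.24216876 0.045     ]
```

View pics/w2z.png

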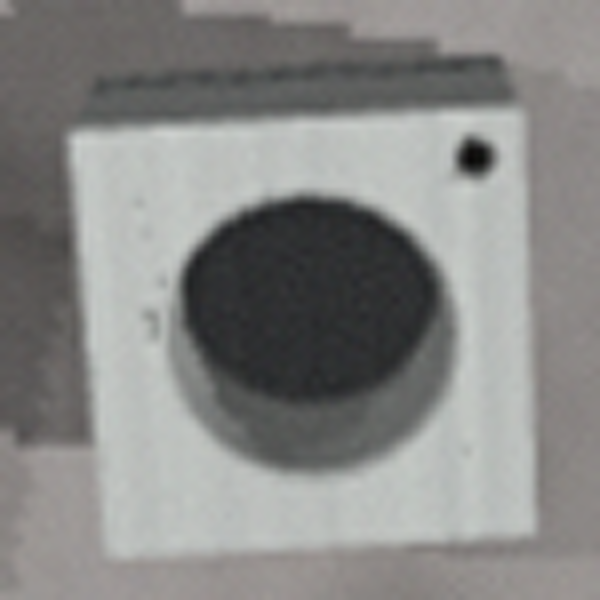

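>>> drive_tool(targets=[0, 0, 0, 1, 0, 10, 0, 0, 0, 0, 0, 0, 25, 0, 0, 0, 0, 0, 0, 25, 0, 0, 0, 0, 0, 0, 25, 0, 0, 0, 0, 0, 0, 20, 0, 0, 0, 0, 0, 0, 14, 0, 0, 0, 0, 0, 0, 10, 0, 0, 0, 0, 0, 0, 6, 0, 0, 0, 0, 0, 0, 3, 0, 0, 0, 0, 0, 0, 0, 0, 0, 0, 0, 0, 0, 0, 0, 0, 0, 0, 0, 0, 0, 0])

```text
clock: 9.48
position: [0.5478, 0.2421, 0.0647]
ee_rot: [0.0, 0.707, 0.707, 0.0]
contact_force: [0.2, -0.3, -0.1]
width: 0.0005
```

>>> drive_tool(targets=[0, 0, 0, 0, 0, 0, 0, 0, 0, 0, 0, 0, 0, 0, 0, 0, 0, 0, 0, 0, 0, 0, 0, 0, 0, 0, 0, 0, 0, 0, 0, 0, 0, 0, 0, 0, 0, 0, 0, 0, 0, 0, 0, 0, 0, 0, 0, 0, 0, 0, 0, 0, 0, 0, 0, 0, 0, 0, 0, 0, 0, 0, 0, 0, 0, 0, 0, 0, 0, 0, 0, 0, 0, 0, 0, 0, 0, 0, 0, 0, 0, 0, 0, 0])

```text
clock: 10.98
position: [0.5475, 0.242, 0.0643]
ee_rot: [0.0, 0.707, 0.707, 0.0]
contact_force: [0.3, 0.6, -0.7]
width: -0.0003
```

>>> drive_tool(targets=[0, 0, 0, 0, 0, 0, 0, 0, 0, 0, 0, 0, 0, 0, 0, 0, 0, 0, 0, 0, 0, 0, 0, 0, 0, 0, 0, 0, 0, 0, 0, 0, 0, 0, 0, 0, 0, 0, 0, 0, 0, 0, 0, 0, 0, 0, 0, 0, 0, 0, 0, 0, 0, 0, 0, 0, 0, 0, 0, 0, 0, 0, 0, 0, 0, 0, 0, 0, 0, 0, 0, 0, 0, 0, 0, 0, 0, 0, 0, 0, 0, 0, 0, 0])

```text
clock: 12.48
position: [0.5475, 0.242, 0.0643]
ee_rot: [0.0, 0.707, 0.707, 0.0]
contact_force: [0.2, 0.3, 0.0]
width: -0.0
```

```bash
python3 - <<'E'
from h import *
s=get_state();print(s["clock"],s["position"],s["contact_force"])
a=get_image("scene")[100:280,150:340];b=get_image("side")[130:310,180:370]
cv2.imwrite("pics/chk2.png",cv2.resize(np.hstack([a,b])[:,:,::-1],None,fx=2.1,fy=2.1))
E
```

```text
12.475 [0.54752131 0.24200131 0.06431608] [0.21188454 0.3093585  0.0412511 ]
```

View pics/chk2.png

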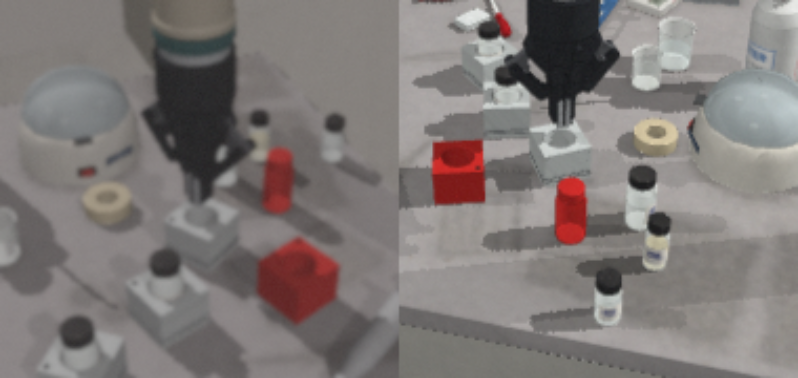

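The fingertips hang just above the empty well in both views (tips at about (197,198) left and (563,125) right). The vials and blocks stand as before.

```bash
python3 -c "
from rig import *
print(sign_off(), get_state()['clock'])"
```

```text
the job is handed in; nothing more can be done
the job is handed in; nothing more can be done
```

The job is handed in. With the gripper shut and vertical, the arm pointed at both targets in order and finished still pointing at the empty well. `sign_off` gives no verdict, so success is judged only from my own checks.

- **Big vial:** the fingertips stayed about 18 mm above the middle of its cap for over 3 s. The tool was at (0.604, 0.1315); I had measured the cap at about (0.6035, 0.131).
- **Move between:** it rose about 11 cm before crossing to the block.
- **Empty well:** the fingertips stayed about 19 mm above its mouth for 3 s, at (0.5475, 0.242). I had measured the well at about (0.5475, 0.242), and the run reached 12.5 s on the clock.

**Last checks:** the final pictures show every vial and block standing where it was. I compared them only by eye and did not measure positions again. Force readings stayed within about 1 N, the same as when the arm was hanging free, so I saw no sign of contact.

**Disagreement:** the cameras differed by up to 9 mm on the big vial's cap and about 4 mm on the well. I settled both by a close wrist view just before descending, and the triangulation agreed with it to about 2 mm horizontally.

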